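Ease a carded probe off its bent display hook and file it in the kitting rack

TASK

Take the card with the stick-shaped probe off its wire hook: slide it out along the bent wire, lifting its top end so that the slot clears the upturned tip, gently by feel, without straining the wire or the card. Then stand it upright, fully down in the slot of the black kitting rack, and let go. Leave the other card hanging and disturb nothing else.

Things in the scene. Friction and masses are not known exactly. Their poses are not given: they have to be found in the camera images.
- probe_card_grip (a point): THE CARD TO TAKE, with a stick-shaped USB probe (64x24x12 mm) on its front. This point: grip point in its grey header (44 wide, 10 thick, 39 tall), centred, 15 below the card's top. Grip across the 10 mm (card's x) from above, fingertips less than 25 below this point, clear over the wire. At rest it is 195 above the worktop.
- probe_card_foot (a point): Middle of its lower edge, 150 below the grip point. The rigid card is 56 wide (its y), 4 thick (its x), 165 tall (z up), 45 to 75 g; its x points from its front to its back.
- probe_card_slot (a point): Centre of its hanging slot, 41 below the grip point: 14 wide, 22 tall, so the slot's upper edge is 30 and its lower edge 52 below the grip point. While it hangs, the upper edge lies on the wire.
- board_card_grip (a point): The card to leave: same card, same point, but carrying a small bare circuit board (32x48 mm).
- stand: Fixed stand: foot 120x210x12 mm, thin white panel 166 high, two wire hooks sticking out along its -x at its y = +55 and -55; either may carry either card. Origin on the worktop below the panel's front face, mid-width; x points back from the panel, z up. The cards hang 40 to 50 mm in front of the panel.
- hook_left (a point): Root of the hook at the stand's y = +55: wire 5 mm in diameter, its axis here on the panel's face, 162.5 above the worktop. Straight and level for 60 in front of the panel; its further 75 has been bent by use, up or down in the upright plane, by an unmeasured amount: between 0.20 rad down and 0.26 rad up.
- hook_right (a point): Root of the like hook at y = -55 (bent by an amount of its own). At its end each wire turns up steeply (76 degrees) by 12; outermost point 141 mm from the panel. At this tip a slot has only about 5 mm of play up and down, on the plain wire 17. The wire springs about 3.5 N per mm at the tip; over 7 N strains it.
- rack_slot (a point): Centre of the floor of the slot in the fixed black kitting rack (foot 70x92 mm): 10 wide (along its x), 66 long (its y), 26 deep, flared lips ending 32 above this floor; the floor is 8 above the worktop. A card stands in it lower edge down, either face forward, and may lean a little.
- cutters: Bystander: red-handled side cutters lying flat, 113x41x13 mm; origin at its underside.
- kapton: Bystander: roll of amber tape lying flat, 66x66x19 mm; origin at its underside.
- tip_box: Bystander: small carton 38x75x30 mm; origin at its underside.
- ipa_bottle: Bystander: dispenser bottle, 62x62x127 mm; origin at its underside.

How it is judged:
By the outcome, as a careful person would: the job done as asked, in the order asked, and still so for the second after the job is handed in, with the robot touching nothing.
It also fails if it takes over 64 s, if anything falls off the work surface, if the arm or the gripper's body presses on something with over 40 N, if the wrist force passes 120 N, or if a joint passes its speed limit or range.

ROBOT

A 6-joint arm with a two-finger parallel gripper is mounted at the origin on a cart in front of the work surface, level with it; the furniture and walls round the work are solid. World frame = base frame: x ahead of the robot, y to its left, z up, the work surface at z = 0. Lengths are in mm, angles in rad, forces in N, time in s.
With the tool pointing down it reaches from about 300 to 775 mm from the base axis. Payload 14.6 kg.
Tool frame: the origin (TCP) lies between the finger pads; the fingertips stand 25 mm ahead of it and the grasp point (between the pads) lies 6 mm ahead of it; z points along the fingers, y is the line along which they close (so a half turn about z gives the same grasp; the last joint's range is limited). The gripper opens to 94 mm and grips with 3 to 60 N. Pads are 16 mm wide; open, the fingers measure 119 mm over their backs; the gripper's body (75 mm by 177 mm) begins 78 mm behind the grasp point.
Start: joints at [1.077, 0.3, 1.521, -0, 1.321, -0.067], TCP at [227.674, 500.653, 230.446] pointing down, gripper open.
Joint ranges: [-3.03, 3.03], [-0.79, 2.21], [0.23, 2.52], [-1.04, 4.18], [0, 3.07], [-2.55, 2.55]. Speed limits (rad/s): [2.22, 2.22, 2.57, 3.14, 3.14, 3.14].

INTERFACE

Orientations are given as [roll, pitch, yaw] about the fixed x, y, z axes, in that order (R = Rz(yaw) Ry(pitch) Rx(roll)).
In Python, from cell import manip gives the robot as it stands. The module is installed in compiled form; this text tells all that it offers.
- The arm moves only by the tool step_arm, never from a script. Its argument "series" is one flat list of numbers, 5 for each row, row after row: the shift along the world's x, y, z in mm, then the turn about the world's z in rad, then the closure, from 0 (fully open) to 1 (shut). In form: [dx, dy, dz, spin, jaw, dx, dy, dz, spin, jaw, ...]. A call has 1 to 20 rows; each row shifts and turns the commanded pose from where the row before left it; what a row does not reach is not made up. A row lasts 1/8 s, in which the tool goes at most 62.5 mm and 10.7 degrees, less where a joint would pass 70% of its speed; a pose out of reach is approached as far as the arm can. A call is refused whole if a number of a shift passes 62.5 or a number of a turn 0.188, either way. A call with a gripper value outside its range is refused whole. The fingers move at their own pace and stop on an object; "squeeze" is the grip in N (left out, the last holds). Time passes only in rows, so rows that do not move let the fingers close. It gives the time, the measured TCP pose, the force, the opening and the grip force at its end, in the units of the state.
- manip.read_state(): the state, without advancing time (a new reading comes with each control period).
- manip.camera(name): name is "side" or "top" or "wrist"; returns (picture, depth): 480x640x3 uint8, blue, green, red; 480x640 float32, mm along the optical axis (not along the pixel's ray), 0 where there is no reading.
- manip.camera_info(name): a dict with "fovy" (degrees; the focal length in pixels is half the picture's height over the tangent of half this angle, whatever the lens; pixels are square), "cx", "cy" (the principal point, pixels), "eye" and "orientation" of the camera in the world. Camera axes: x right, y down, z forward; pixel columns grow to the right and rows downward; lengths in mm; the calibration is good to about 2 mm. A picture is of the moment at which its call begins: read the wrist's pose just before it. camera_info takes no time and is no camera call; for the wrist camera it gives the pose at the moment of the call.
- manip.sign_off(): hands the job in; it is judged then, once.
The state is a dict: "clock": time; "joints": joint angles; "qd": joint speeds; "effort": joint torques, N m; "eef_pos": TCP position; "eef_rot": TCP orientation; "wrist_force": force on the tool from outside, world axes, zero at the start; "moment": the same for the moment, N m; "finger_gap": finger opening in mm; "finger_force": force on a finger pad.
Only numpy, scipy, OpenCV 4.12 (cv2) and the standard library are available. Lean on these libraries where they do the work, as an engineer would, in place of code of your own. Each camera call takes 0.05 s, during which the arm holds its last target. There are 200 camera calls.

## Working session

There is one attempt and no reset: what is moved stays moved. The work goes in short steps, Python scripts to look and compute and a tool call to move; the robot and the scene stay as the last step left them, time stands still between calls to the robot, and variables do not carry over. Pictures are saved under pics/ and viewed, at most 14 in all, crops included, and the job is handed in when it is done.

Besides the shell and the picture viewer there is one more tool, called after "Call:" as name(argument=value, ...) on one line, values as JSON. step_arm: Moves the arm, as the interface text tells. Its arguments: {"type":"object","properties":{"series":{"type":"array"},"squeeze":{"type":"number"}},"required":["series"]}

```bash
mkdir -p pics
cat > h.py <<'E'
import numpy as np,cv2
from cell import manip
from scipy.spatial.transform import Rotation as R
def snap(n,f=None):
    i=manip.camera_info(n); p,d=manip.camera(n)
    if f: cv2.imwrite('pics/'+f,p)
    np.savez(''+n+'.npz',p=p,d=d); return p,d,i
def rot(i):
    o=np.array(i['orientation'],float)
    return o if o.shape==(3,3) else R.from_euler('xyz',o).as_matrix()
def cloud(d,i):
    f=240/np.tan(np.radians(i['fovy'])/2)
    v,u=np.mgrid[0:480,0:640]
    c=np.stack([(u-i['cx'])*d/f,(v-i['cy'])*d/f,d],-1)
    w=c@rot(i).T+np.array(i['eye']); w[d==0]=np.nan; return w
def proj(P,i):
    f=240/np.tan(np.radians(i['fovy'])/2)
    c=(np.array(P)-i['eye'])@rot(i); return np.c_[c[:,0]/c[:,2]*f+i['cx'],c[:,1]/c[:,2]*f+i['cy']]
E
python3 - <<'E'
from h import *
print(manip.read_state())
for n in['side','top','wrist']:
    p,d,i=snap(n,n+'0.png'); print(n,i)
E
```

```text
{'clock': 0.0, 'joints': array([ 1.07735919e+00,  3.00457253e-01,  1.52156480e+00, -2.61357639e-05,
        1.32073113e+00, -6.65927633e-02]), 'qd': array([-1.27313050e-03,  1.05830558e-03, -7.38496635e-05,  3.00978441e-05,
       -3.87742460e-03,  5.50406674e-04]), 'effort': array([-2.38864442e-05, -5.31807768e+01, -3.52742743e+01,  7.08805863e-02,
        2.43749586e-02, -1.17202417e-04]), 'eef_pos': array([227.59290928, 500.44176052, 229.9008059 ]), 'eef_rot': array([-3.14043302e+00, -5.19662994e-05,  2.71475474e+00]), 'wrist_force': array([-0.07433321,  0.73154681, -0.2461072 ]), 'moment': array([ 0.01875311, -0.04788687, -0.04289157]), 'finger_force': 0.0, 'finger_gap': 94.0655656927595}
side {'fovy': 55.876718215735664, 'cx': 319.74031553257106, 'cy': 242.87036473455356, 'eye': array([ 504.92158914, -817.02159852,  617.53292025]), 'orientation': array([-2.05473954e+00, -2.55308071e-03,  6.39891530e-04])}
top {'fovy': 53.77866223646696, 'cx': 313.74232531132543, 'cy': 245.3078889615079, 'eye': array([ 342.92064806,   84.72179576, 1051.61309746]), 'orientation': array([-2.93317502e+00,  2.00534840e-03, -1.66937466e+00])}
wrist {'fovy': 59.95521693022578, 'cx': 327.27518248209265, 'cy': 239.281325237544, 'eye': array([160.59658584, 531.3775005 , 384.3126494 ]), 'orientation': array([2.88839614e+00, 1.70290241e-03, 1.14439179e+00])}
```

View pics/side0.png

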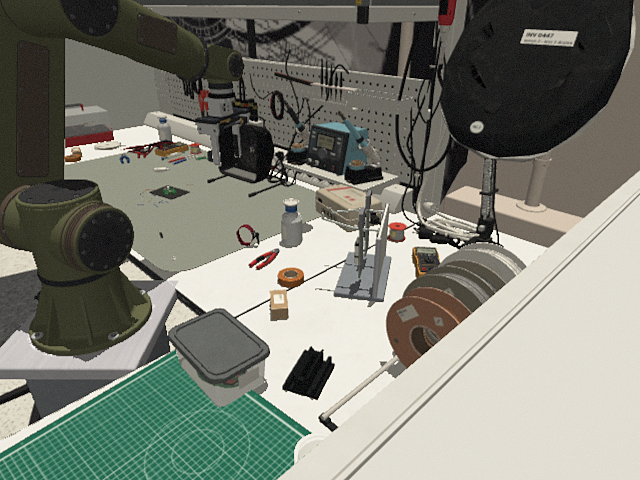

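View pics/top0.png

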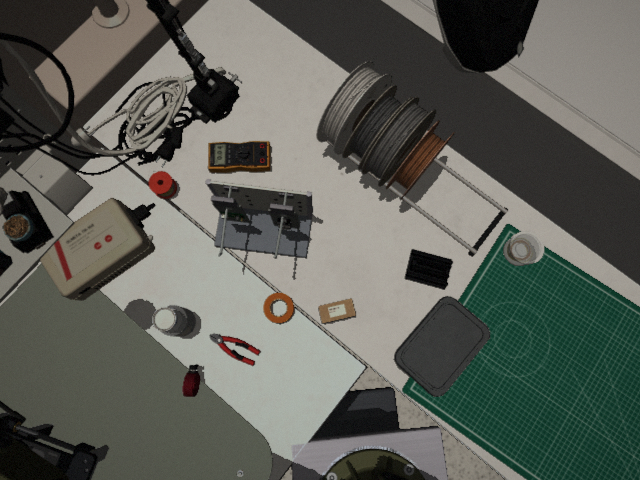

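The side view shows the stand near (365,240) and the rack near (308,372). In the top view the stand is near (262,215), with its hooks pointing down the image, and the rack is near (429,268). Next I'll zoom in and measure.

Run:
```python
from h import *
T=np.load('top.npz');S=np.load('side.npz')
a=cv2.resize(T['p'][165:290,195:325],None,fx=4.5,fy=4.5,interpolation=cv2.INTER_CUBIC)
b=cv2.resize(S['p'][180:310,325:400],None,fx=4.3,fy=4.3,interpolation=cv2.INTER_CUBIC)
m=np.zeros((600,800,3),np.uint8);a=a[:,:470];m[:a.shape[0],:470]=a;m[:b.shape[0],475:475+b.shape[1]]=b[:,:325]
cv2.imwrite('pics/m1.png',m)
w=cloud(T['d'],manip.camera_info('top'))
# rack
r=w[240:295,395:460].reshape(-1,3);px=T['p'][240:295,395:460].reshape(-1,3)
k=(px.max(1)<60)&(r[:,2]>5);q=r[k]
print('rack',cv2.minAreaRect(q[:,:2].astype(np.float32)),np.percentile(q[:,2],[2,50,98]))
# stand panel top / headers
r=w[165:285,195:325];z=r[...,2]
for lo,hi in((160,172),(176,185),(195,215)):
    k=(z>lo)&(z<hi);q=r[k];print(lo,k.sum(),cv2.minAreaRect(q[:,:2].astype(np.float32)))
    n,l,s,c=cv2.connectedComponentsWithStats(k.astype(np.uint8))
    for j in range(1,n):
        if s[j,4]>8:q=r[l==j];print(s[j]+[195,165,0,0,0],q.mean(0).round(1),cv2.minAreaRect(q[:,:2].astype(np.float32)),q[:,2].max().round(1))
print(w[268,429],w[308,170],w[308,279],w[311,337])
```

```text
rack ((484.83636474609375, -182.61769104003906), (92.20256805419922, 69.90575408935547), 69.25624084472656) [ 6.23784263 22.88534756 42.07261337]
160 672 ((588.5880737304688, 181.6765899658203), (210.7225341796875, 147.1870880126953), 76.64390563964844)
[205 179 107  26 530] [652.5 165.5 165.2] ((644.80517578125, 168.3292999267578), (210.7225341796875, 31.627286911010742), 76.64390563964844) 171.4
[223 207   5  21  49] [604.5 233.6 164.6] ((602.8552856445312, 234.0896453857422), (5.680367946624756, 40.008323669433594), 76.21691131591797) 171.2
[233 207   9   2  12] [618.9 208.7 164.8] ((618.643310546875, 209.79029846191406), (15.989754676818848, 3.1565816402435303), 88.80024719238281) 172.0
[278 215   6  22  56] [575.9 127.6 167.2] ((574.83642578125, 127.9715576171875), (4.869401931762695, 43.405174255371094), 76.8524169921875) 171.8
176 95 ((599.0262451171875, 162.24893188476562), (159.1767578125, 92.03621673583984), 43.34263610839844)
[214 202  26   6  37] [620.  223.  180.6] ((620.03466796875, 226.9860076904297), (46.90054702758789, 9.710412979125977), 88.93992614746094) 184.8
[28
[... 169 characters left out ...]
[524.7 139.4 179.2] ((525.8560791015625, 139.29249572753906), (4.173698425292969, 25.554723739624023), 78.88108825683594) 183.4
195 333 ((586.5738525390625, 188.4800567626953), (150.7825164794922, 98.68655395507812), 63.16121292114258)
[211 196  25  10 167] [623.  228.6 207.9] ((624.6171264648438, 229.44644165039062), (43.68710708618164, 10.852417945861816), 77.84661102294922) 214.1
[269 203  24  10 165] [597.5 122.6 207.9] ((598.824951171875, 122.56635284423828), (43.6562614440918, 10.180444717407227), 76.29743957519531) 213.8
[ 486.10495634 -186.01419605    6.41951966] [445.47340241 368.94602603  88.51114923] [431.34524726 155.41589262  -2.40190692] [409.7979648   30.22299968  33.09130763]
```

View pics/m1.png

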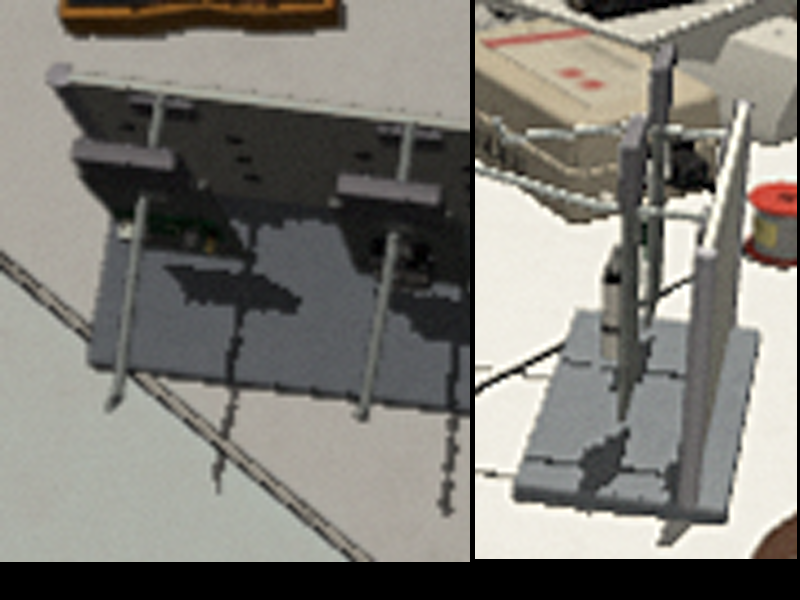

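The probe card is the right-hand one, with its header near top-view pixel (281,208), about world (598,122). The board card hangs on the left hook. Next is the wire profile, along with a move to hover above.

Run:
```python
from h import *
T=np.load('top.npz')
w=cloud(T['d'],manip.camera_info('top'));r=w[190:275,260:310].reshape(-1,3)
a=np.radians(-13.6);ex=np.array([np.cos(a),np.sin(a),0]);ey=np.array([-np.sin(a),np.cos(a),0])
o=np.array([598.8,122.6,0]);s=(r-o)@ex;t=(r-o)@ey
k=(abs(t)<14)&(r[:,2]>145)&(s<60)
for j in np.arange(-110,60,8):
    m=k&(s>=j)&(s<j+8)
    if m.any():print(j,m.sum(),np.median(t[m]).round(1),np.percentile(r[m,2],[10,50,90]).round(1))
```

```text
-94 11 -2.0 [180.2 187.5 193.5]
-86 10 -1.5 [178.4 179.3 181.1]
-78 10 -1.3 [176.5 178.8 180.3]
-70 12 -0.7 [175.2 176.3 178.3]
-62 9 -1.2 [173.1 175.3 176.1]
-54 10 -1.1 [170.1 172.3 174.6]
-46 11 -0.6 [169.1 170.2 172.6]
-38 10 -0.8 [167.4 168.9 171.1]
-30 9 -1.2 [166.4 167.6 169.4]
-22 12 -0.0 [163.8 165.  166.3]
-14 9 -0.7 [163.8 165.5 166. ]
-6 143 -0.3 [163.1 201.6 211. ]
2 22 0.9 [208.3 210.3 212.3]
18 12 0.1 [162.9 165.3 166. ]
26 8 0.3 [163.7 165.2 165.7]
34 65 -1.5 [149.5 162.9 166. ]
42 46 -0.3 [163.2 165.8 167.9]
```

Call:
step_arm(series=[20,-20,25,-0.115,0,30,-30,25,-0.115,0,32,-34,25,-0.115,0,32,-34,25,-0.115,0,32,-34,0,-0.115,0.2,32,-34,0,-0.115,0.4,32,-34,0,-0.115,0.5,32,-34,0,-0.115,0.5,32,-34,0,-0.115,0.5,32,-34,0,-0.115,0.5,30,-30,0,-0.115,0.5,30,-30,0,-0.116,0.5,0,0,0,0,0.5,0,0,0,0,0.5])

```text
clock: 1.9
eef_pos: [593.4, 119.0, 330.2]
eef_rot: [-3.141, 0.0, 1.335]
wrist_force: [-0.3, 1.0, 0.8]
finger_gap: 47.1
finger_force: 0.0
```

Run:
```python
from h import *
p,d,i=snap('wrist','w1.png');print(manip.read_state()['eef_pos'],manip.read_state()['eef_rot'],i)
```

```text
[593.21297996 119.30436184 330.43107853] [-3.14131746e+00 -6.75283951e-05  1.33532480e+00] {'fovy': 59.95521693022578, 'cx': 327.27518248209265, 'cy': 239.281325237544, 'eye': array([609.56562925, 190.2660975 , 484.522395  ]), 'orientation': array([ 2.88736558e+00,  1.02829793e-03, -2.35619231e-01])}
```

View pics/w1.png

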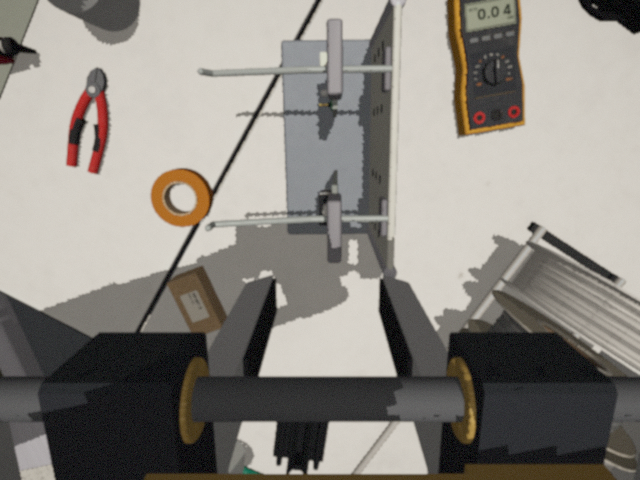

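The wrist view shows the probe card's header at about (334,225), with its wire running left to a tip near (210,226). The board card's header is at (334,58). I'll measure from this view.

Run:
```python
from h import *
T=np.load('wrist.npz');i=manip.camera_info('wrist')
w=cloud(T['d'],i)
for n,sl in(('probe',np.s_[170:280,300:370]),('board',np.s_[5:110,300:365])):
    r=w[sl].reshape(-1,3);k=(r[:,2]>204)&(r[:,2]<218);q=r[k]
    print(n,k.sum(),cv2.minAreaRect(q[:,:2].astype(np.float32)),np.percentile(q[:,2],[5,50,95]))
    if n=='probe':o=np.array([*cv2.minAreaRect(q[:,:2].astype(np.float32))[0],0])
a=np.radians(-13.6);ex=np.array([np.cos(a),np.sin(a),0]);ey=np.array([-np.sin(a),np.cos(a),0])
r=w[150:290,190:400].reshape(-1,3);s=(r-o)@ex;t=(r-o)@ey
k=(abs(t)<8)&(r[:,2]>155)
for j in np.arange(-104,50,8):
    m=k&(s>=j)&(s<j+8)
    if m.any():print(j,m.sum(),np.median(t[m]).round(1),np.percentile(r[m,2],[10,50,90]).round(1))
# rack
r=w.reshape(-1,3);k=(np.hypot(r[:,0]-485,r[:,1]+182)<70)&(r[:,2]>4)&(r[:,2]<60);print(k.sum())
```

```text
probe 927 ((598.1508178710938, 125.1339111328125), (43.725196838378906, 9.67605209350586), 76.80705261230469) [208.43736543 210.16502529 211.37483356]
board 1220 ((623.5584716796875, 232.1073760986328), (43.78661346435547, 9.443727493286133), 77.0240249633789) [208.61025775 210.087917   211.39439832]
-96 80 -0.4 [181.  191.2 194.4]
-88 71 -0.8 [179.  180.1 182. ]
-80 80 -0.7 [176.7 178.6 179.8]
-72 71 -0.7 [175.1 176.6 177.9]
-64 71 -0.6 [173.3 174.7 176.1]
-56 68 -0.4 [171.6 173.  174.3]
-48 69 -0.4 [170.1 171.1 172.2]
-40 263 2.7 [168.7 315.2 321.9]
-32 231 1.5 [167.2 310.4 320.1]
-24 67 -0.1 [164.  165.5 167. ]
-16 60 0.0 [164.  164.8 166.1]
-8 202 0.2 [165.9 210.  211. ]
0 178 -0.0 [208.5 210.1 211.1]
8 59 0.3 [163.7 165.  165.9]
16 257 2.0 [165.1 311.5 320.5]
24 131 2.6 [164.1 307.5 319.5]
32 130 0.8 [161.6 163.9 165.6]
40 204 -0.1 [163.5 165.7 167.1]
48 14 1.7 [164.4 165.  165.7]
2329
```

Call:
step_arm(series=[2.5,2.5,-20,0.005,0.5,2.5,2.5,-25,0,0.5,0,0,-25,0,0.5,0,0,-25,0,0.5,0,0,-15,0,0.5,0,0,-10,0,0.5,0,0,-5,0,0.5,0,0,0,0,0.5,0,0,0,0,0.6,0,0,0,0,0.7], squeeze=10)

```text
clock: 3.2
eef_pos: [598.8, 123.6, 205.9]
eef_rot: [3.141, -0.0, 1.339]
wrist_force: [-0.2, -0.4, -1.5]
finger_gap: 31.1
finger_force: 0.0
```

Run:
```python
from h import *
p,d,i=snap('wrist','w2.png');s=manip.read_state();print(s['eef_pos'],s['wrist_force'],s['moment'],s['finger_gap'])
```

```text
[598.77908526 123.6495307  205.79522408] [-0.60538469  0.52423876 -0.04830426] [-0.10631179  0.11711949 -0.00462859] 29.127925258799532
```

View pics/w2.png

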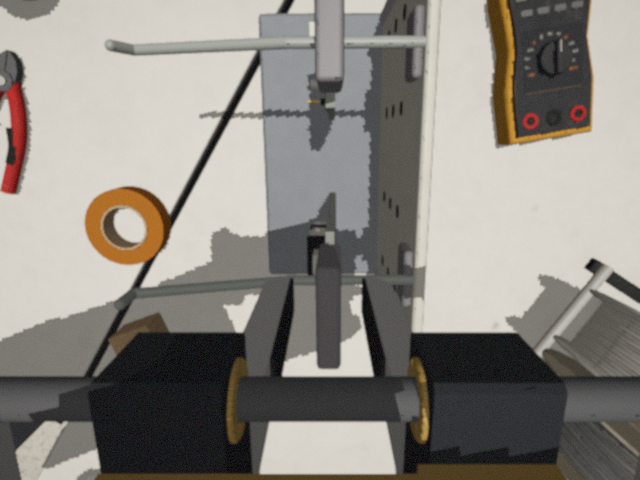

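The header, at about (328,305), is centred between the fingers, so I'll close the gripper.

Call:
step_arm(series=[0,0,0,0,0.8,0,0,0,0,0.84,0,0,0,0,0.88,0,0,0,0,0.92,0,0,0,0,1,0,0,0,0,1,0,0,0,0,1,0,0,0,0,1], squeeze=12)

```text
clock: 4.25
eef_pos: [598.7, 123.7, 205.4]
eef_rot: [3.142, -0.0, 1.339]
wrist_force: [-0.6, -0.2, -1.0]
finger_gap: 9.7
finger_force: 12.0
```

Call:
step_arm(series=[0,0,2,0,1,0,0,2,0,1,0,0,1,0,1,0,0,0,0,1,0,0,0,0,1,0,0,0,0,1])

```text
clock: 5.0
eef_pos: [598.7, 123.7, 210.4]
eef_rot: [-3.142, 0.0, 1.339]
wrist_force: [-0.8, 0.8, -0.5]
finger_gap: 9.9
finger_force: 12.0
```

Run:
```python
from h import *
for _ in range(3):
    p,d,i=snap('wrist','w3.png');s=manip.read_state();print(s['eef_pos'],s['wrist_force'],s['moment'],s['finger_gap'])
w=cloud(d,i);r=w[200:380,290:360].reshape(-1,3);q=r[(r[:,2]>204)&(r[:,2]<225)];print(np.percentile(q[:,2],[5,50,95]))
```

```text
[598.66099356 123.62918583 210.41161224] [ 0.39007497 -0.15224827 -1.17015646] [-0.03117019  0.09255173  0.00602272] 9.985475247890621
[598.67809508 123.63408151 210.38967102] [ 0.70221483  0.07055225 -0.25145957] [-0.06111653  0.03284088  0.00747605] 9.803333018807264
[598.67283955 123.66693226 210.43510082] [ 0.40859736  0.18307365 -0.43683704] [-0.07851552  0.0677312   0.05100555] 9.903269988240336
[207.32491922 214.79590076 221.93825352]
```

The card is held and lifted 5 mm, which floats its slot on the wire. The wire bends up at about 0.22 rad. I'll slide out in stages.

Call:
step_arm(series=[-3.9,0.9,0.7,0,1,-3.9,0.9,0.7,0,1,-3.9,0.9,0.7,0,1,-3.9,0.9,0.7,0,1,-5,1.2,1.2,0,1,-5,1.2,1.2,0,1,-5,1.2,1.2,0,1,-5,1.2,1.2,0,1,-5,1.2,1.2,0,1,0,0,0,0,1])

```text
clock: 6.4
eef_pos: [557.9, 133.4, 219.5]
eef_rot: [3.141, -0.0, 1.339]
wrist_force: [0.1, 0.1, -1.1]
finger_gap: 10.1
finger_force: 12.0
```

Call:
step_arm(series=[-5,1.2,1.2,0,1,-5,1.2,1.2,0,1,-5,1.2,1.2,0,1,-5,1.2,1.2,0,1,-5,1.2,1.2,0,1,-5,1.2,1.2,0,1,-5,1.2,1.2,0,1,0,0,0,0,1,0,0,0,0,1])

```text
clock: 7.52
eef_pos: [523.1, 141.6, 227.7]
eef_rot: [3.142, -0.0, 1.339]
wrist_force: [-0.2, 0.0, -0.4]
finger_gap: 10.0
finger_force: 12.0
```

Run:
```python
from h import *
for c in('wrist','top','side','wrist'):
    p,d,i=snap(c,c+'4.png');s=manip.read_state();print(s['eef_pos'],s['wrist_force'],s['moment'],s['finger_gap'])
b=cv2.imread('pics/side4.png')[170:310,320:420];a=cv2.imread('pics/wrist4.png')[:400,60:520]
m=np.zeros((560,800,3),np.uint8);m[:560,:400]=cv2.resize(b,(400,560),interpolation=2);m[:348,400:]=cv2.resize(a,(400,348));cv2.imwrite('pics/m4.png',m)
```

```text
[523.17156253 141.60950833 227.6080671 ] [ 0.38925872  0.15954072 -0.85378861] [-0.09417443  0.14885031 -0.01822648] 9.59497070556981
[523.17742124 141.59917418 227.57637266] [-0.01068556  0.84654015 -0.49255161] [-0.03061217  0.07371256 -0.04300755] 9.822931751588579
[523.15938275 141.58814344 227.54379584] [ 0.02663034  0.54286858 -0.452422  ] [-0.0446254   0.07122182 -0.0322881 ] 9.98495480123464
[523.15743588 141.59329076 227.5440682 ] [ 0.12690115  0.50430538 -0.99205502] [-0.05005545  0.04457977  0.0342046 ] 9.820546858590921
```

View pics/m4.png

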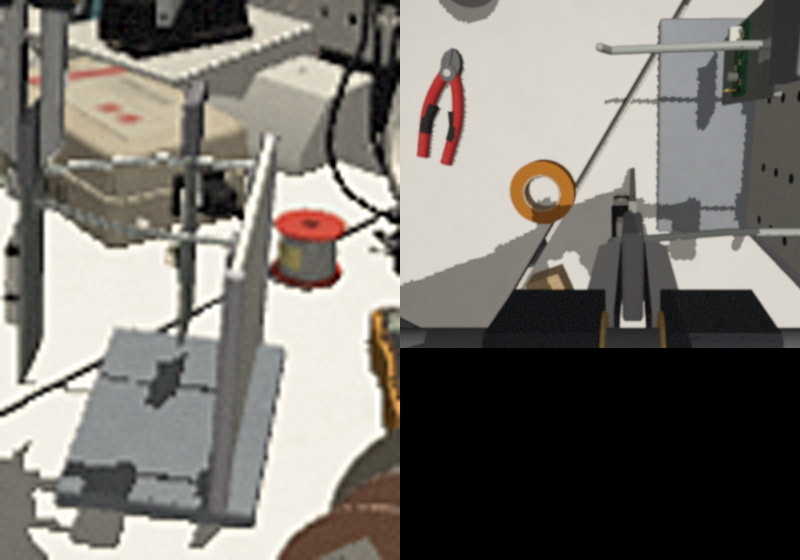

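The card is 78 mm out with no contact force. Now I'll feel upward for the slot's lower edge against the wire.

Call:
step_arm(series=[0,0,2,0,1,0,0,2,0,1,0,0,1.5,0,1,0,0,0,0,1,0,0,0,0,1])

```text
clock: 8.35
eef_pos: [523.1, 141.6, 233.1]
eef_rot: [-3.142, 0.0, 1.339]
wrist_force: [-1.0, -0.0, -0.8]
finger_gap: 10.3
finger_force: 12.0
```

Call:
step_arm(series=[0,0,1,0,1,0,0,0,0,1])

```text
clock: 8.6
eef_pos: [523.1, 141.6, 234.2]
eef_rot: [3.141, -0.0, 1.339]
wrist_force: [0.3, -0.7, -1.4]
finger_gap: 9.7
finger_force: 12.0
```

Call:
step_arm(series=[0,0,1,0,1,0,0,0,0,1])

```text
clock: 8.85
eef_pos: [523.1, 141.7, 235.2]
eef_rot: [3.141, -0.0, 1.339]
wrist_force: [0.4, 0.2, -0.6]
finger_gap: 10.1
finger_force: 12.0
```

Call:
step_arm(series=[0,0,0.8,0,1,0,0,0,0,1])

```text
clock: 9.1
eef_pos: [523.1, 141.7, 236.0]
eef_rot: [3.142, -0.0, 1.339]
wrist_force: [-0.2, 0.1, -0.5]
finger_gap: 10.1
finger_force: 12.0
```

Call:
step_arm(series=[0,0,0.8,0,1,0,0,0,0,1])

```text
clock: 9.35
eef_pos: [523.1, 141.7, 236.6]
eef_rot: [-3.141, 0.0, 1.339]
wrist_force: [-0.0, 0.7, -2.2]
finger_gap: 9.8
finger_force: 12.0
```

Contact came at z≈236.3, close to the predicted 236. I'll back off 2.5 mm, follow the slope to the tip, then go level past it.

Call:
step_arm(series=[0,0,-1.3,0,1,0,0,-1.3,0,1,-3,0.7,0.65,0,1,-3,0.7,0.65,0,1,-3,0.7,0.65,0,1,0,0,0,0,1,0,0,0,0,1])

```text
clock: 10.22
eef_pos: [514.1, 143.7, 236.1]
eef_rot: [3.142, -0.0, 1.339]
wrist_force: [-1.5, 0.5, -0.3]
finger_gap: 10.0
finger_force: 12.0
```

Call:
step_arm(series=[-2,0.5,0.45,0,1,-2,0.5,0.35,0,1,0,0,0,0,1,0,0,0,0,1])

```text
clock: 10.72
eef_pos: [510.1, 144.8, 236.9]
eef_rot: [3.142, -0.0, 1.339]
wrist_force: [-0.3, 0.2, -0.1]
finger_gap: 9.7
finger_force: 12.0
```

Call:
step_arm(series=[-2,0.4,0,0,1,0,0,0,0,1,0,0,0,0,1])

```text
clock: 11.1
eef_pos: [508.1, 145.1, 236.9]
eef_rot: [3.142, -0.0, 1.339]
wrist_force: [0.3, 0.8, 0.1]
finger_gap: 10.0
finger_force: 12.0
```

Call:
step_arm(series=[-1.5,0.4,0,0,1,0,0,0,0,1,0,0,0,0,1])

```text
clock: 11.48
eef_pos: [506.6, 145.6, 236.9]
eef_rot: [3.142, -0.0, 1.339]
wrist_force: [-0.1, 0.6, -0.3]
finger_gap: 10.2
finger_force: 12.0
```

Call:
step_arm(series=[-1.5,0.4,0,0,1,0,0,0,0,1,0,0,0,0,1])

```text
clock: 11.85
eef_pos: [505.1, 146.0, 236.9]
eef_rot: [-3.142, -0.0, 1.339]
wrist_force: [0.6, -0.6, -0.8]
finger_gap: 9.6
finger_force: 12.0
```

Call:
step_arm(series=[-1.5,0.4,0,0,1,0,0,0,0,1,0,0,0,0,1])

```text
clock: 12.22
eef_pos: [503.6, 146.4, 236.9]
eef_rot: [3.142, -0.0, 1.339]
wrist_force: [-0.5, 0.2, -0.1]
finger_gap: 9.6
finger_force: 12.0
```

Call:
step_arm(series=[-1.5,0.4,0,0,1,-1.5,0.4,0,0,1,0,0,0,0,1])

```text
clock: 12.6
eef_pos: [500.5, 147.2, 236.9]
eef_rot: [3.142, -0.0, 1.339]
wrist_force: [-0.0, 0.8, -0.6]
finger_gap: 10.0
finger_force: 12.0
```

Call:
step_arm(series=[-2,0.5,0,0,1,-2,0.5,0,0,1,-2,0.5,0,0,1,0,0,0,0,1])

```text
clock: 13.1
eef_pos: [494.5, 148.7, 237.0]
eef_rot: [3.142, -0.0, 1.339]
wrist_force: [-0.1, 0.3, -0.1]
finger_gap: 10.2
finger_force: 12.0
```

Run:
```python
from h import *
p,d,i=snap('wrist');s=manip.read_state();print(s['eef_pos'],s['wrist_force'],s['moment'])
p2,d2,i2=snap('side')
m=np.zeros((560,800,3),np.uint8);m[:560,:400]=cv2.resize(p2[170:310,320:420],(400,560),interpolation=2);m[:348,400:]=cv2.resize(p[:400,60:520],(400,348));cv2.imwrite('pics/m5.png',m)
```

```text
[494.53948007 148.67966373 236.94655724] [-0.45391615 -0.48093188 -0.43852654] [-0.06142507  0.0430633   0.05211714]
```

View pics/m5.png

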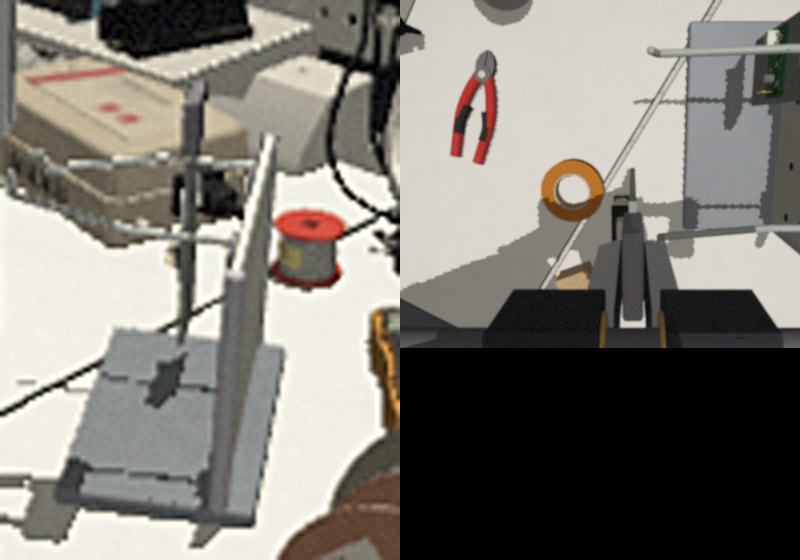

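The card is free of the hook: the bare wire tip shows at about (662,237) in the right panel, with clear space to the card. Next I'll analyse the rack and the obstacles around it from the top depth.

Run:
```python
from h import *
p,d,i=snap('top');w=cloud(d,i);f=w.reshape(-1,3);f=f[np.isfinite(f[:,0])]
H=np.zeros((10,14),int)
for a in range(10):
  for b in range(14):
    x,y=320+40*a,-400+40*b;m=(f[:,0]>=x)&(f[:,0]<x+40)&(f[:,1]>=y)&(f[:,1]<y+40)
    H[a,b]=np.percentile(f[m,2],98) if m.sum()>5 else -1
print('cols y from -400 step 40, rows x from 320 step 40');print(H)
a=np.radians(-20.7);ex=np.array([np.cos(a),np.sin(a),0]);ey=np.array([-np.sin(a),np.cos(a),0])
r=f-np.array([484.8,-182.6,0]);s=r@ex;t=r@ey
for j in range(-40,40,4):
    m=(s>=j)&(s<j+4)&(abs(t)<28);print(j,m.sum(),np.percentile(f[m,2],[10,50,90]).round(1))
# lip top angle: high points fit
k=(abs(s)<36)&(abs(t)<48)&(f[:,2]>33);q=f[k];print(k.sum(),cv2.minAreaRect(q[:,:2].astype(np.float32)),np.percentile(t[k],[1,99]))
# darkness profile in image
pr=cv2.resize(p[235:300,390:470],None,fx=7,fy=7,interpolation=2);cv2.imwrite('pics/rk.png',cv2.convertScaleAbs(pr,alpha=2.5))
```

```text
cols y from -400 step 40, rows x from 320 step 40
[[  7   7   7  84  82  82  83  82   4   4   4 595 597 593]
 [  7   7   7  81  84  84  83   4   4  20  33 573 579 578]
 [  7   7   8   7  80  81   4   4   4  32  34 547 569 570]
 [ 58   7   7   6  40  41  26   3   4   4   4 537 538 516]
 [ 58  57  21  17  40  42  41   4   4   4   4   5 529 520]
 [ 58  51  12  23   6  10  24   5   4   4   4   4 519 513]
 [ 22  11   4   4  24  18   4   4   4   4   4  14 351 354]
 [ 23  24   4   4   5  24 124   4   4   4   5 167 167  -1]
 [284  21  22   3   4 517 541 151   4   4   4   9 168 169]
 [288 285  23  24 514 557 582 582 156   4   4   4   4   4]]
-40 42 [-1.5  1.   3.1]
-36 63 [ 0.4  6.2 11. ]
-32 80 [ 7.3 11.8 23.1]
-28 51 [21.7 24.5 26.9]
-24 27 [22.3 24.4 25.7]
-20 27 [ 7.2  9.4 11.8]
-16 118 [ 7.1 20.5 41.2]
-12 40 [36.2 38.9 41.7]
-8 25 [32.4 34.9 36.3]
-4 1 [11.4 11.4 11.4]
0 40 [ 6.4  9.  10.8]
4 118 [ 9.5 27.1 36. ]
8 58 [36.  39.  41.8]
12 21 [37.8 39.5 42.2]
16 1 [16.7 16.7 16.7]
20 69 [14.6 22.2 26.1]
24 43 [22.7 24.8 26.4]
28 6 [22.1 22.6 24.9]
32 25 [ 6.4  8.5 10. ]
36 37 [-1.3  2.   4.6]
314 ((484.8251647949219, -182.6576690673828), (82.3181381225586, 29.37510871887207), 68.05865478515625) [-39.57627283  40.4940687 ]
```

View pics/rk.png

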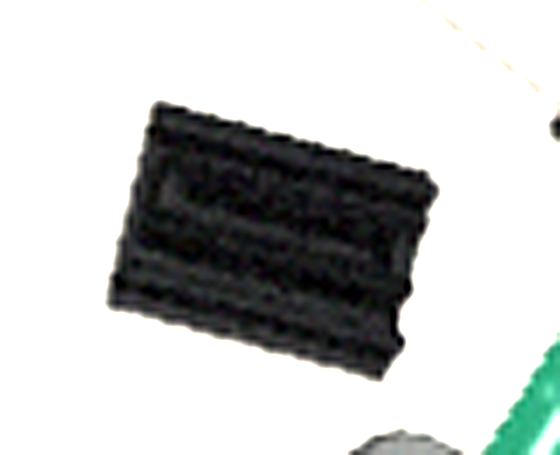

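The rack slot's centre is (484.8,-182.6) with its long axis at 69.3°, and the lips are symmetric about it. Now I'll transfer to a hover above it.

Call:
step_arm(series=[-6,1.4,2,0,1,-10,2,4,0,1,-6,0,6,0,1,0,-10,5,0,1,0,-20,3,0,1,0,-30,0,-0.015,1,1,-32,0,-0.015,1,1,-32,0,-0.015,1,2,-32,0,-0.015,1,2,-32,0,-0.015,1,2,-32,0,-0.015,1,2,-32,0,-0.015,1,2,-30,0,-0.015,1,0.3,-25,0,-0.01,1,0,-17,0,0,1,0,-10.7,0,0,1,0,0,0,0,1,0,0,0,0,1], squeeze=15)

```text
clock: 15.5
eef_pos: [484.9, -182.1, 256.9]
eef_rot: [-3.142, -0.0, 1.209]
wrist_force: [0.4, 0.7, -0.4]
finger_gap: 9.7
finger_force: 15.0
```

Run:
```python
from h import *
s=manip.read_state();print(s['eef_pos'],s['eef_rot'],s['wrist_force'])
p,d,i=snap('side')
# predicted foot corners & rack slot ends in side image
P=s['eef_pos'];y=s['eef_rot'][2];e=np.array([np.cos(y),np.sin(y),0])
foot=np.array([P[0],P[1],P[2]-10.4-150])
F=proj([foot+28*e,foot-28*e],i);er=np.array([np.cos(np.radians(69.3)),np.sin(np.radians(69.3)),0]);c=np.array([484.8,-182.6,40])
Q=proj([c+33*er,c-33*er],i);print(F,Q)
x0,y0=int(F[:,0].mean())-50,int(F[:,1].mean())-90
m=cv2.resize(p[y0:y0+150,x0:x0+100],None,fx=4,fy=4,interpolation=2)
for k,col in((F,(0,0,255)),(Q,(0,255,0))):
    for u in k: cv2.circle(m,tuple(int(v) for v in (u-[x0,y0])*4+2),3,col,-1)
cv2.imwrite('pics/s6.png',m)
w=cloud(d,i);r=w.reshape(-1,3);g=(abs(r[:,0]-P[0])<15)&(abs(r[:,1]-P[1])<60)&(r[:,2]>85)&(r[:,2]<200)
q=r[g];print(g.sum())
for z in range(85,200,15):
    k=(q[:,2]>=z)&(q[:,2]<z+15);print(z,k.sum(),(q[k]-P)[:,:2].mean(0).round(1),(q[k]-P)[:,1].min().round(1))
```

```text
[ 484.91237047 -182.11891786  256.94598227] [-3.14155939e+00 -1.24682621e-04  1.20934140e+00] [ 0.38763496  0.71874451 -0.3744524 ]
[[313.71717783 326.83468624]
 [301.86792988 345.90877219]] [[314.72425062 349.27882526]
 [301.21170393 372.67975843]]
734
85 21 [ 0.1 -5. ] -25.7
100 90 [ 0.1 -5.4] -28.2
115 97 [-0.4 -5.6] -27.4
130 108 [-1.5 -5.1] -27.7
145 116 [-1.7 -5.6] -27.8
160 115 [-1.7 -5.9] -28.1
175 116 [-0.9 -4.1] -27.2
190 71 [-0.4 -5.7] -27.4
```

View pics/s6.png

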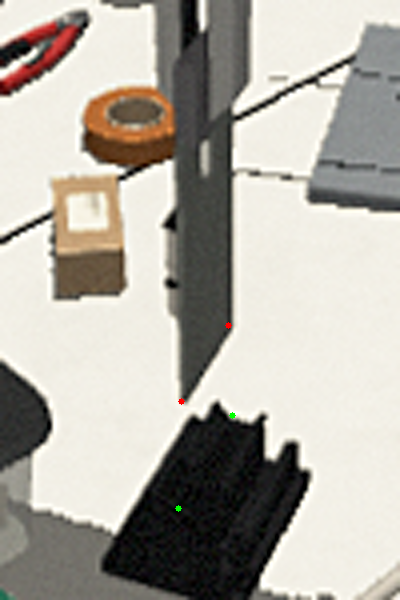

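The predicted foot corners (red, (228,325) and (181,401)) match the card, and the slot mark (green) lies between the two tall lips. I'll lower the card, slowly from the lips down.

Call:
step_arm(series=[0,-0.5,-10,0,1,0,0,-15,0,1,0,0,-15,0,1,0,0,-10,0,1,0,0,-3,0,1,0,0,-3,0,1,0,0,-3,0,1,0,0,-2,0,1,0,0,0,0,1])

```text
clock: 16.68
eef_pos: [484.9, -183.1, 195.9]
eef_rot: [-3.142, -0.0, 1.209]
wrist_force: [-0.6, -0.5, -1.1]
finger_gap: 10.0
finger_force: 15.0
```

Call:
step_arm(series=[0,0,-2,0,1,0,0,-2,0,1,0,0,-2,0,1,0,0,-2,0,1,0,0,0,0,1])

```text
clock: 17.3
eef_pos: [484.8, -183.1, 187.7]
eef_rot: [-3.141, -0.0, 1.209]
wrist_force: [0.6, -0.1, -0.5]
finger_gap: 9.7
finger_force: 15.0
```

Call:
step_arm(series=[0,0,-2,0,1,0,0,-2,0,1,0,0,-2,0,1,0,0,-2,0,1,0,0,0,0,1])

```text
clock: 17.92
eef_pos: [484.8, -183.1, 179.7]
eef_rot: [-3.141, -0.0, 1.209]
wrist_force: [0.0, -0.2, -0.6]
finger_gap: 9.9
finger_force: 15.0
```

Call:
step_arm(series=[0,0,-1.5,0,1,0,0,-1.5,0,1,0,0,0,0,1,0,0,0,0,1])

```text
clock: 18.42
eef_pos: [484.9, -183.2, 176.9]
eef_rot: [3.142, -0.0, 1.209]
wrist_force: [0.7, -1.9, -0.5]
finger_gap: 9.9
finger_force: 15.0
```

Call:
step_arm(series=[0,0,-1.5,0,1,0,0,-1.5,0,1,0,0,0,0,1])

```text
clock: 18.8
eef_pos: [484.8, -183.1, 173.7]
eef_rot: [-3.141, 0.0, 1.209]
wrist_force: [0.7, 0.1, -0.3]
finger_gap: 9.6
finger_force: 15.0
```

Call:
step_arm(series=[0,0,-1.5,0,1,0,0,-1,0,1,0,0,0,0,1])

```text
clock: 19.18
eef_pos: [484.8, -183.1, 171.3]
eef_rot: [-3.141, -0.0, 1.209]
wrist_force: [-0.2, -0.5, -0.7]
finger_gap: 9.9
finger_force: 15.0
```

Call:
step_arm(series=[0,0,-1,0,1,0,0,-1,0,1,0,0,0,0,1])

```text
clock: 19.55
eef_pos: [485.3, -183.3, 170.6]
eef_rot: [3.14, 0.0, 1.209]
wrist_force: [-1.6, 0.6, 10.7]
finger_gap: 9.9
finger_force: 15.0
```

It touches firmly at z≈170.9, about where the floor should be. I'll relieve the load, then open gently so the card settles.

Call:
step_arm(series=[0,0,0.9,0,1,0,0,0,0,1,0,0,0,0,1], squeeze=3)

```text
clock: 19.92
eef_pos: [485.1, -183.3, 170.6]
eef_rot: [3.141, 0.0, 1.209]
wrist_force: [0.3, -0.2, 4.8]
finger_gap: 10.5
finger_force: 3.0
```

Call:
step_arm(series=[0,0,0,0,0.87,0,0,0,0,0.85,0,0,0,0,0.83,0,0,0,0,0.8,0,0,0,0,0.76,0,0,0,0,0.7,0,0,0,0,0.65,0,0,0,0,0.6,0,0,0,0,0.6,0,0,0,0,0.6])

```text
clock: 21.18
eef_pos: [484.9, -183.2, 170.3]
eef_rot: [3.142, 0.0, 1.209]
wrist_force: [-0.6, -0.7, -0.3]
finger_gap: 37.5
finger_force: 0.0
```

Run:
```python
from h import *
s=manip.read_state();print(s['eef_pos'],s['wrist_force'],s['finger_gap'])
p,d,i=snap('wrist');w=cloud(d,i);P=s['eef_pos']
r=w.reshape(-1,3);k=(np.hypot(r[:,0]-P[0],r[:,1]-P[1])<30)&(r[:,2]>155)&(r[:,2]<185);q=r[k]
print(k.sum(),np.percentile(q[:,2],[5,50,90,98]))
p2,d2,i2=snap('side')
m=np.zeros((560,800,3),np.uint8);m[:560,:400]=cv2.resize(p2[270:410,260:360],(400,560),interpolation=2);m[:300,400:]=cv2.resize(p,(400,300));cv2.imwrite('pics/m7.png',m)
```

```text
[ 484.87330062 -183.16598774  170.2947812 ] [-0.62428354 -0.66730378 -0.25909377] 37.521088216214636
5327 [157.89234761 173.18230298 178.84709482 183.90297479]
```

View pics/m7.png

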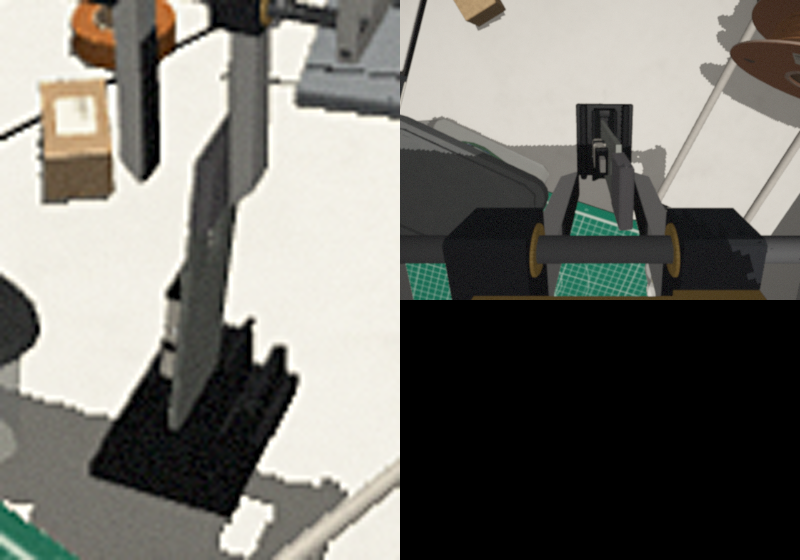

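The card stands in the rack but appears to lean or twist a little. I'll measure its pose from depth.

Run:
```python
from h import *
S=np.load('side.npz');i=manip.camera_info('side');w=cloud(S['d'],i)
px=S['p'].astype(int)
a=np.radians(-20.7);ex=np.array([np.cos(a),np.sin(a),0]);ey=np.array([-np.sin(a),np.cos(a),0]);o=np.array([484.8,-182.6,0])
s=(w-o)@ex;t=(w-o)@ey;z=w[...,2]
for zz in range(14,180,10):
    k=(abs(s)<35)&(abs(t)<50)&(z>=zz)&(z<zz+10)&(px.max(2)>50)
    if k.sum():
        print(zz,k.sum(),'s',np.percentile(s[k],[5,50,95]).round(1),'t',np.percentile(t[k],[2,50,98]).round(1))
W=np.load('wrist.npz');i=manip.camera_info('wrist');w=cloud(W['d'],i)
r=w[150:380,310:390].reshape(-1,3);s=(r-o)@ex;t=(r-o)@ey
k=(r[:,2]>140)&(r[:,2]<182)&(abs(s)<40)&(abs(t)<40)
n=np.c_[s,t,r[:,2]][k];print(k.sum(),np.percentile(n,[2,50,98],axis=0).round(1),cv2.minAreaRect(n[n[:,2]>165][:,:2].astype(np.float32)))
m=cv2.resize(W['p'][130:400,230:470],None,fx=2,fy=2);cv2.imwrite('pics/w8.png',m)
```

```text
14 47 s [-28.1   0.3  26.4] t [-38.    4.6  45. ]
24 53 s [-26.3   1.2   5.4] t [-30.1  -4.2  39.3]
34 62 s [-9.5  2.4 11.4] t [-29.3  -7.   41.2]
44 58 s [-10.8   3.4   4.3] t [-27.7 -11.7  25.5]
54 51 s [-10.1   4.4   5.3] t [-29.5 -12.3  18.3]
64 59 s [-8.4  5.3  6.4] t [-28.6 -12.4  23.5]
74 60 s [-7.1  6.2  7.1] t [-29.  -11.3  17.4]
84 56 s [-8.   7.3  8.2] t [-28.8  -9.8  25.1]
94 49 s [-2.4  8.4  9.1] t [-28.6  -6.5  18.5]
104 54 s [ 6.2  9.2 10.4] t [-29.2 -10.   21.9]
114 41 s [ 7.3 10.5 11.3] t [-29.3 -12.1  19.9]
124 26 s [ 8.2 11.6 12.3] t [-28.7 -25.8   7.5]
134 43 s [ 7.5 12.9 16. ] t [-29.5 -21.3  -5.3]
144 71 s [-24.8  14.1  27.1] t [-23.9 -11.1  -7.3]
154 117 s [-27.   17.6  31.6] t [-23.4 -10.    5.9]
164 158 s [-27.6  15.5  31.5] t [-23.2 -10.    7.3]
174 85 s [-28.7  21.6  31.6] t [-11.5  -9.3   5.9]
4534 [[  5.  -19.5 142.3]
 [ 11.8   6.6 172.8]
 [ 23.2  22.1 178.6]] ((15.58878231048584, 0.2247314453125), (44.58146667480469, 17.100221633911133), 89.81317138671875)
```

View pics/w8.png

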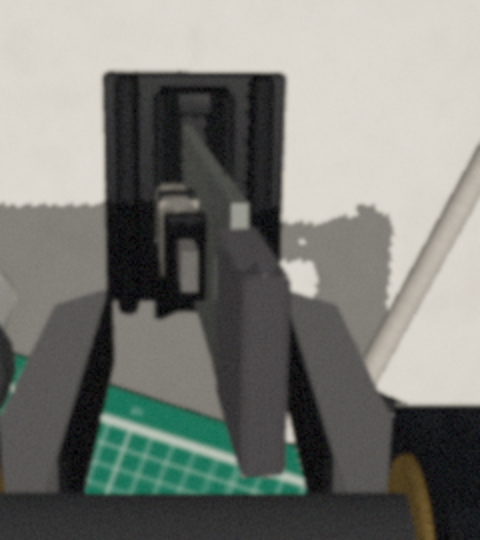

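The card is fully down (header top ≈172–173) and leans back about 0.1 rad, probably against the rear finger. I'll open slowly to let it settle on the lip.

Call:
step_arm(series=[0,0,0,0,0.57,0,0,0,0,0.54,0,0,0,0,0.51,0,0,0,0,0.48,0,0,0,0,0.45,0,0,0,0,0.42,0,0,0,0,0.39,0,0,0,0,0.36,0,0,0,0,0.33,0,0,0,0,0.3,0,0,0,0,0.25,0,0,0,0,0.2,0,0,0,0,0.1,0,0,0,0,0,0,0,0,0,0,0,0,0,0,0])

```text
clock: 23.28
eef_pos: [484.9, -183.1, 170.3]
eef_rot: [-3.142, -0.0, 1.209]
wrist_force: [-0.0, -0.1, -0.7]
finger_gap: 93.7
finger_force: 0.0
```

```bash
cat > m.py <<'E'
from h import *
s=manip.read_state();print(s['eef_pos'],s['finger_gap'],s['wrist_force'])
p,d,i=snap('side');w=cloud(d,i)
a=np.radians(-20.7);ex=np.array([np.cos(a),np.sin(a),0]);ey=np.array([-np.sin(a),np.cos(a),0]);o=np.array([484.8,-182.6,0])
S=(w-o)@ex;t=(w-o)@ey;z=w[...,2]
for zz in range(44,180,20):
    k=(abs(S)<35)&(abs(t)<50)&(z>=zz)&(z<zz+10)&(p.max(2)>50)
    if k.sum():print(zz,k.sum(),np.median(S[k]).round(1),np.percentile(t[k],2).round(1))
p,d,i=snap('wrist');w=cloud(d,i)
r=w.reshape(-1,3);r=r[np.isfinite(r[:,0])];n=np.c_[(r-o)@ex,(r-o)@ey,r[:,2]]
n=n[(n[:,2]>163)&(n[:,2]<182)&(abs(n[:,0])<40)&(abs(n[:,1])<30)]
if len(n):print(len(n),np.percentile(n,[2,50,98],axis=0).round(1))
E
python3 m.py
```

```text
[ 484.87852115 -183.13965516  170.28243911] 93.65244665354281 [-0.01952901 -0.14189033 -0.68885545]
44 46 7.7 -29.4
64 47 10.6 -29.8
84 51 17.2 -29.2
104 25 23.1 -29.5
124 29 28.3 -29.4
144 22 31.0 -23.4
164 34 33.5 -22.6
2791 [[ 28.8 -20.4 163.5]
 [ 33.3   2.  168.4]
 [ 39.2  21.6 170.2]]
```

The card has settled at about 0.22 rad, the geometric lean of a 4 mm card in a 10 mm slot. Its foot is on the floor: header top is 170, against 170 expected. I'll retract straight up and check.

Call:
step_arm(series=[0,0,4,0,0,0,0,10,0,0,0,0,20,0,0,0,0,25,0,0,0,0,25,0,0,0,0,25,0,0,0,0,20,0,0,0,0,0,0,0,0,0,0,0,0])

```text
clock: 24.5
eef_pos: [484.7, -183.0, 298.6]
eef_rot: [-3.141, -0.0, 1.209]
wrist_force: [-0.4, -0.1, -1.0]
finger_gap: 94.0
finger_force: 0.0
```

```bash
python3 m.py
python3 - <<'E'
from h import *
p,d,i=snap('top');w=cloud(d,i);r=w[165:285,195:260].reshape(-1,3);q=r[(r[:,2]>195)&(r[:,2]<215)]
print('board',cv2.minAreaRect(q[:,:2].astype(np.float32)))
S=np.load('side.npz')['p'];m=np.zeros((560,800,3),np.uint8);m[:,:400]=cv2.resize(S[270:410,260:360],(400,560),interpolation=2);m[:300,400:]=cv2.resize(p,(400,300));m[300:,400:]=cv2.resize(S[170:300,290:490],(400,260));cv2.imwrite('pics/m9.png',m)
E
```

```text
[ 484.65860395 -183.04956527  298.6344161 ] 94.02813617228507 [-0.35012031 -0.1438563  -1.01065929]
44 47 7.2 -28.7
64 52 11.3 -28.5
84 48 15.4 -29.7
104 27 23.1 -29.6
124 27 28.4 -29.7
144 17 31.0 -23.7
164 34 33.4 -22.0
937 [[ 28.9 -20.9 163.8]
 [ 33.7   0.8 168.4]
 [ 39.2  21.  170.3]]
board ((624.2623291015625, 229.37344360351562), (43.2451057434082, 10.538297653198242), 76.55353546142578)
```

View pics/m9.png

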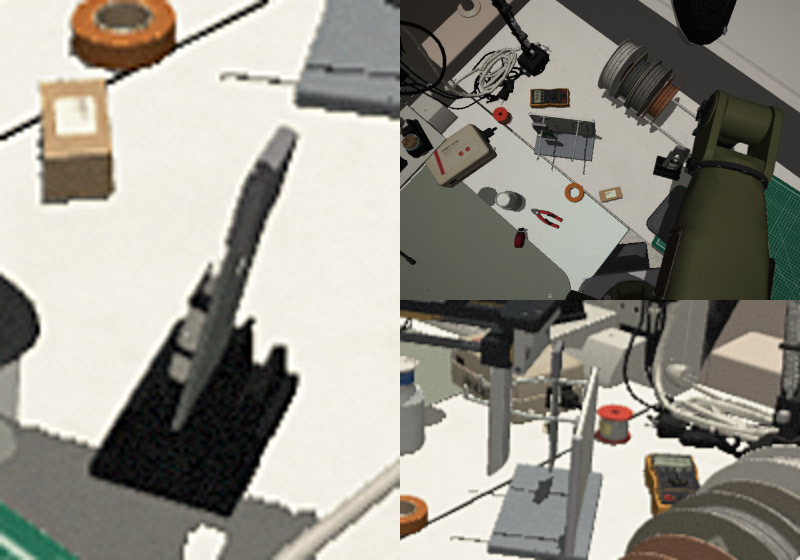

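The card stands in the rack at about (235,270) in the left panel, leaning on the rear lip and steady. The board card still hangs where it was, and nothing else has moved. I'll hand it in.

```bash
python3 -c "
from cell import manip
print(manip.sign_off())"
```

```text
the job is handed in; nothing more can be done
None
```

The probe card is off its hook and fully down in the rack slot, released, and leaning back about 0.22 rad on the rear lip (the play in the slot); the board card still hangs in place, nothing else was disturbed, and the job was handed in at about 25 s.

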